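# Load the setting-ring carrier and hold it level above its nest

## Robot

A 6-joint arm with a two-finger parallel gripper is mounted at the origin on a cart in front of the work surface, level with it; the furniture and walls round the work are solid. World frame = base frame: x ahead of the robot, y to its left, z up, the work surface at z = 0. Lengths are in mm, angles in rad, forces in N, time in s.
With the tool pointing down it reaches from about 350 to 875 mm from the base axis. Payload 4.2 kg.
Tool frame: the origin (TCP) lies midway between the tips of the shut fingers; the grasp point (between the pads) lies 19 mm behind it (arm.grasp_offset is the distance from the TCP to the grasp point, in mm); z points along the fingers, y is the line along which they close (so a half turn about z gives the same grasp; the last joint's range is limited). The gripper opens to 85 mm and grips with 20 to 120 N. Pads are 22 mm wide; open, the fingers measure 114 mm over their backs; the gripper's body (76 mm by 85 mm) begins 54 mm behind the grasp point. The pads swing forward as they close: fully open they stand 13 mm farther back than shut.
Start: joints at [-0.87, 0.385, 0.008, 0, -1.194, -0.259], TCP at [267.241, -564.961, 231.312] pointing down, gripper open.
Joint ranges: [-3.14, 3.14], [-1.21, 2.06], [-1.07, 1.41], [-3.16, 2.05], [-2.99, -0.16], [-3.1, 3.1]. Speed limits (rad/s): [2.79, 2.79, 3.14, 3.14, 3.14, 3.14].

## Interface

Orientations are given as a unit quaternion [x, y, z, w].
In Python, from bench import arm gives the robot as it stands. The module is installed in compiled form; this text tells all that it offers.
- The arm moves only by the tool servo_tool, never from a script. Its argument "increments" is a list of rows, each a list of 7 numbers: the opening, from 0 (shut) to 1 (fully open), then the shift along the tool's x, y, z in m, then the turn, a rotation vector about the tool's x, y, z in degrees. In form: [[grip, x, y, z, ax, ay, az], ...]. A call has 1 to 12 rows; each row is the pose to reach, as a shift and turn from the pose commanded when the call began, along the tool's axes at that moment; what a row does not reach only later rows make up. A row lasts 1/8 s, in which the tool goes at most 62.5 mm and 10.7 degrees, less where a joint would pass 70% of its speed; a pose out of reach is approached as far as the arm can. A call with a gripper value outside its range is refused whole. The fingers move at their own pace and stop on an object; the grip force is fixed at half the most. Time passes only in rows, so rows that repeat a pose let the fingers close. It gives the time, the measured TCP pose, the force, the opening and the grip force at its end, in the units of the state.
- arm.read_state(): the state, without advancing time (a new reading comes with each control period).
- arm.get_image(name): name is "scene" or "top"; returns a dict with "color" (420x560x3 uint8, red, green, blue), "fx", "fy", "cx", "cy" (pixels), "rvec" (rotation vector, rad) and "tvec" (3), from world to camera coordinates, as OpenCV has them. Camera axes: x right, y down, z forward; pixel columns grow to the right and rows downward; lengths in mm; the calibration is good to about 2 mm. A picture is of the moment at which its call begins. There is no depth.
- arm.job_done(): hands the job in; it is judged then, once.
Trained networks look in the newest picture that a camera, given by its name, has taken for a name from the list of things; names that differ only in an ending like _2 or _b are one class to them, and where a whole thing is asked for, a point or a joint stands for the part that bears it (a point fixed in the world has none). Each returns a list of dicts, best first, with "p" (0 to 1); they miss things now and then, are a little off and sometimes report something else, mostly with a low value. They report only what shows in the picture. A call takes as long as a camera call. They do not tell look-alikes from the thing itself.
- arm.look_for(camera, thing): "box" ([centre column, centre row, width, height] in pixels, round what is visible of it).
- arm.spot_point(camera, thing): "centre" ([column, row] in pixels: a listed point, or the origin of a listed thing).
The state is a dict: "clock": time; "joints": joint angles; "joint_vel": joint speeds; "joint_efforts": joint torques, N m; "position": TCP position; "ee_rot": TCP orientation; "contact_force": force on the tool from outside, world axes, zero at the start; "wrist_torque": the same for the moment, N m; "gripper_width": finger opening in mm; "grasp_force": force on a finger pad.
Only numpy, scipy, OpenCV 4.12 (cv2) and the standard library are available. Lean on these libraries where they do the work, as an engineer would, in place of code of your own. Each camera call takes 0.05 s, during which the arm holds its last target. There are 200 camera calls.

## Task

Put the two setting rings back on the stepped spindle of their carrier while it stands in its nest, first the large ring, then the small one on top, both lying flat and fully home in one square pile; lower them on, do not drop them. Then lift the loaded carrier straight up until it is about 15 cm above the nest and keep holding it there, level and still, so that I can wipe out the nest underneath: your program finishes while still holding it. Leave everything else on the table where it is.

Things in the scene. Friction and masses are not known exactly. Their poses are not given: they have to be found in the camera images.
- ring_large: the large setting ring: steel disc with a bore, 65 mm outside diameter, 30 mm bore, 18 mm high, grooved dark band round its rim, about 0.3 kg, lying flat on the table on the left or the right of the nest. Origin at the centre of its underside, z up.
- ring_small: the small setting ring: the same shape, 50 mm outside diameter, 20 mm bore, 12 mm high, about 0.15 kg, lying flat on the table on the other side of the nest. Origin at the centre of its underside, z up.
- carrier: loose steel carrier, 0.25 kg, in the nest. Origin: centre of underside, z up. Flange 72 mm dia, 0-8 mm; lower spindle 26 mm dia, 8-24 mm, 2 mm chamfer on top; head 16 mm dia, 24-60 mm, chamfered nose. Large ring sits on the flange (its underside at 8 mm); the small one cannot pass the lower spindle and sits on the large one (26 to 38 mm). Bare head above is the handle.
- nest: the nest: fixed square grey plate, 120 x 120 x 12 mm with a screw in each corner and a round recess, 76 mm diameter and 6 mm deep, in its middle, in which the carrier stands with 2 mm play all round. Origin at the centre of the plate's underside on the table, z up; the floor of the recess is at 6 mm.
- caliper: bystander: digital caliper, 235 mm long, lying flat in front of the nest, across the table. Origin at its middle on the table.
- bushing_0: bystander: turned sleeve bushing, 41 mm diameter, 52 mm high, standing on the a little left of the bushing. Origin at the centre of its underside.
- ref_sphere: bystander: white ceramic reference sphere (the nearer of two) on a stem and round foot, 49 mm wide, 84 mm high, just behind the nest. Origin at the centre of its underside.
- pin16_0: bystander: quick pin standing on its knurled black head, 27 mm wide, 52 mm high, a little left of the bushing. Origin at the centre of its underside.
- marker_0: bystander: felt marker, 16 mm diameter, 133 mm long, lying right behind the nest. Origin at one of its ends.
There are look-alikes about, which are no part of the job. What is shaped like the carrier but pink or turquoise is not meant.

How it is judged (in metres and radians):
On the way, in this order (a step that is already met when the one before it is completed fails the run):
1. the large ring sits flat on the carrier's base flange, the carrier standing in its nest (z of ring_large in the frame of carrier between 0.0055 and 0.0105 m and horizontal distance between ring_large and carrier below 0.006 m and angle between the z axis of ring_large and the z axis of carrier, either way round below 0.06 rad and z of carrier in the frame of nest below 0.009 m and horizontal distance between carrier and nest below 0.006 m and angle between carrier's own z axis and vertical below 0.05 rad), for 0.2 s.
2. the small ring sits flat on the large one, the carrier still standing in its nest (all of step 1 and z of ring_small in the frame of carrier between 0.0235 and 0.0285 m and horizontal distance between ring_small and carrier below 0.006 m and angle between the z axis of ring_small and the z axis of carrier, either way round below 0.06 rad), for 0.2 s.
3. the loaded carrier is lifted at least 10 cm off the floor of its nest (z of carrier in the frame of nest above 0.106 m and z of ring_large in the frame of carrier between 0.0055 and 0.0105 m and horizontal distance between each of ring_large, ring_small and carrier below 0.006 m and angle between the z axis of each of ring_large, ring_small and the z axis of carrier, either way round below 0.06 rad and z of ring_small in the frame of carrier between 0.0235 and 0.0285 m), for 0.1 s.
At the end, for the whole second after the job is handed in: Carrier held by the fingers, underside 11 to 20 cm above the recess floor, within 5 cm of the nest centre, tilt under 0.07 rad, slower than 15 mm/s and 0.1 rad/s; ring undersides at 8 and 26 mm on the carrier (within 2.5 mm), within 6 mm of its axis, square within 0.06 rad (z of carrier in the frame of nest between 0.116 and 0.206 m and horizontal distance between carrier and nest below 0.05 m and angle between carrier's own z axis and vertical below 0.07 rad and linear speed of carrier below 0.015 m/s and angular speed of carrier below 0.1 rad/s and contact force between carrier and the fingers above 2 N and z of ring_large in the frame of carrier between 0.0055 and 0.0105 m and horizontal distance between each of ring_large, ring_small and carrier below 0.006 m and angle between the z axis of each of ring_large, ring_small and the z axis of carrier, either way round below 0.06 rad and z of ring_small in the frame of carrier between 0.0235 and 0.0285 m); the arm keeps its last pose, push and grip.
It fails at once if a bystander (caliper, bushing, reference sphere, quick pin or marker) is moved by more than 20 mm (distance of any of caliper, bushing_0, ref_sphere, pin16_0, marker_0 from where it was at the start of the episode above 0.02 m).
It fails at once if the large ring is dropped (falling free faster than 0.7 m/s, a fall of more than about 25 mm) (linear speed of ring_large above 0.7 m/s and contact force between ring_large and the fingers below 0.05 N).
It fails at once if the small ring is dropped (falling free faster than 0.7 m/s, a fall of more than about 25 mm) (linear speed of ring_small above 0.7 m/s and contact force between ring_small and the fingers below 0.05 N).
It fails at once if the carrier is tipped by more than 0.3 rad (17 degrees) (angle between carrier's own z axis and vertical above 0.3 rad).
It also fails if it takes over 70 s, if anything falls off the work surface, if the arm or the gripper's body presses on something with over 40 N, if the wrist force passes 120 N, or if a joint passes its speed limit or range.

## Working session

There is one attempt and no reset: what is moved stays moved. The work goes in short steps, Python scripts to look and compute and a tool call to move; the robot and the scene stay as the last step left them, time stands still between calls to the robot, and variables do not carry over. Pictures are saved under pics/ and viewed, at most 10 in all, crops included, and the job is handed in when it is done.

Besides the shell and the picture viewer there is one more tool, called after "Call:" by a JSON object that holds its "method" and its "body". servo_tool: Moves the arm, as the interface text tells. Its arguments: {"type":"object","properties":{"increments":{"type":"array","items":{"type":"array","items":{"type":"number"}}}},"required":["increments"]}

```bash
mkdir -p pics; cat > h.py <<'E'
from bench import arm
import numpy as np, cv2
from scipy.spatial.transform import Rotation as R
def shot(n,f=None):
    im=arm.get_image(n)
    if f: cv2.imwrite('pics/'+f,im['color'][:,:,::-1])
    return im
def w(im,px,z):
    Rm=cv2.Rodrigues(np.array(im['rvec'],float))[0];t=np.array(im['tvec'],float).ravel()
    d=Rm.T@np.array([(px[0]-im['cx'])/im['fx'],(px[1]-im['cy'])/im['fy'],1.]);c=-Rm.T@t
    return (c+d*(z-c[2])/d[2])
def proj(im,P):
    K=np.array([[im['fx'],0,im['cx']],[0,im['fy'],im['cy']],[0,0,1.]])
    return cv2.projectPoints(np.array(P,float).reshape(-1,1,3),np.array(im['rvec'],float),np.array(im['tvec'],float),K,None)[0][:,0]
E
python3 - <<'E'
from h import *
for c in('scene','top'):
    im=shot(c,c+'0.png')
    print(c,(-cv2.Rodrigues(np.array(im['rvec'],float))[0].T@np.array(im['tvec'],float).ravel()).round(),im['fx'])
    for n in('nest','carrier','ring_large','ring_small','ref_sphere','bushing_0','pin16_0','caliper','marker_0'):
        z={'nest':0,'carrier':6}.get(n,0)
        for d in arm.spot_point(c,n)[:3]: print(n,round(d['p'],2),np.round(d['centre'],1),w(im,d['centre'],z).round())
s=arm.read_state();print(s)
E
```

```text
scene [-17. 781. 562.] 505.1020024921547
nest 0.8 [265.2 223. ] [640.  -3.   0.]
carrier 0.96 [332.9 208.5] [ 555. -156.    6.]
carrier 0.9 [222.5 264.9] [587. 192.   6.]
carrier 0.83 [157.9 226.6] [806. 174.   6.]
ring_large 0.88 [399.  203.4] [ 450. -297.    0.]
ring_small 0.6 [258.1 291.1] [482. 206.   0.]
ref_sphere 0.79 [205.2 206.7] [806.  29.   0.]
bushing_0 0.68 [184.2 248.8] [698. 194.   0.]
bushing_0 0.57 [310.5 188.3] [ 671. -226.    0.]
pin16_0 0.63 [163.5 264.2] [685. 260.   0.]
caliper 0.75 [345.2 258.6] [417.   8.   0.]
marker_0 0.58 [312.8 191.5] [ 655. -214.    0.]
top [ 370.   11. 1325.] 533.1746027590161
nest 0.92 [272.8 217.4] [625.  12.   0.]
carrier 0.92 [208.1 139.8] [838. 169.   6.]
carrier 0.71 [209.1 231.5] [597. 173.   6.]
carrier 0.66 [276.2 214.5] [631.   3.   6.]
ring_large 0.73 [399.7 277.8] [ 456. -294.    0.]
ring_small 0.62 [198.  277.7] [484. 205.   0.]
ref_sphere 0.56 [259.2 155.6] [790.  39.   0.]
bushing_0 0.63 [203.3 195. ] [693. 186.   0.]
pin16_0 0.48 [179.9 197.4] [690. 246.   0.]
caliper 0.62 [281.3 299.5] [419.   2.   0.]
caliper 0.33 [175.3 196.8] [692. 258.   0.]
marker_0 0.68 [360.1 201.2] [ 655. -212.   -0.]
{'clock': 1.0, 'joints': array([-8.70384991e-01,  3.84689733e-01,  7.88698900e-03, -1.79541157e-05,
       -1.19397486e+00, -2.58581672e-01]), 'joint_vel': array([-0.00110304,  0.00225347, -0.00163458,  0.00127971,  0.00130808,
        0.00069004]), 'joint_efforts': array([ 2.91800188e-05, -3.92095399e+01,  1.88621342e+01,  4.19068471e+00,
       -3.39222552e-04, -7.79323869e-06]), 'position': array([ 267.25358153, -564.95390721,  231.31050915]), 'ee_rot': array([-2.19119091e-01,  9.75698121e-01, -4.45339855e-06,  1.17238797e-05]), 'contact_force': array([-0.12515256, -0.79081676,  0.36327968]), 'wrist_torque': array([-0.00202805, -0.01698119, -0.01660973]), 'grasp_force': 0.0, 'gripper_width': 85.81336496028483}
```

```bash
python3 - <<'E'
import cv2
a=cv2.imread('pics/top0.png');cv2.imwrite('pics/t0c.png',cv2.resize(a[110:330,150:440],(791,600),interpolation=2))
a=cv2.imread('pics/scene0.png');cv2.imwrite('pics/s0c.png',cv2.resize(a[120:340,140:430],(791,600),interpolation=2))
E
```

```text
(no output)
```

View pics/t0c.png

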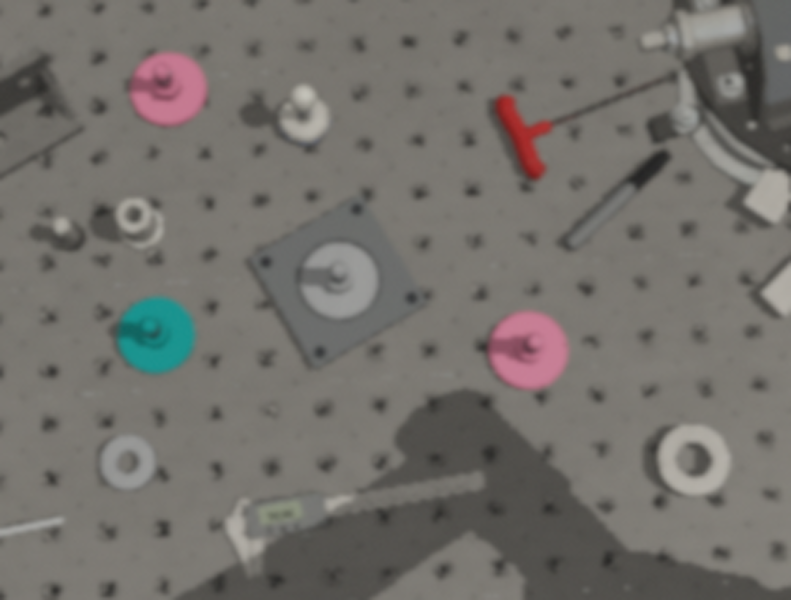

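View pics/s0c.png

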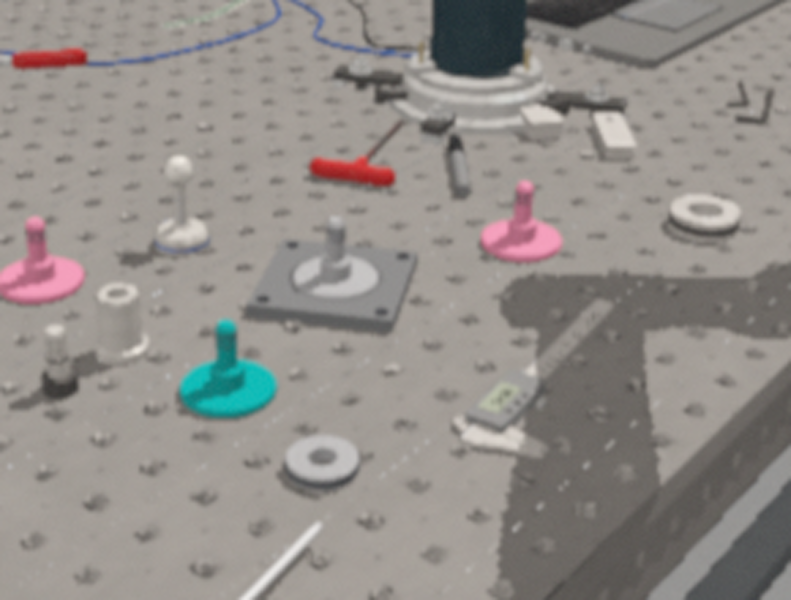

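The job carrier is the grey one in the nest, at top px (274,213). The others are pink at (211,143), pink at (344,238) and turquoise at (207,233), and their colours rule them out. The large ring is at (404,279) and the small ring at (197,279). Next I'll fit these outlines and check them in an enlarged overlay.

```bash
cat >> h.py <<'E'
def circ(c,r,z,n=72):
    a=np.linspace(0,2*np.pi,n,endpoint=False);return np.c_[c[0]+r*np.cos(a),c[1]+r*np.sin(a),np.full(n,z)]
def fit(im,c0,r,z,span=14,rb=None):
    """max edge contrast (inside minus outside) of projected circle(s)"""
    from scipy.ndimage import map_coordinates as mc
    g=cv2.cvtColor(im['color'],cv2.COLOR_RGB2GRAY).astype(float)
    def S(c,rr):
        p=proj(im,circ(c,rr,z));return mc(g,[p[:,1],p[:,0]],order=1)
    def sc(c):
        v=np.clip(S(c,r-3)-S(c,r+3),-15,40).mean()
        if rb: v+=.6*np.clip(S(c,rb+3)-S(c,rb-3),-15,40).mean()
        return v
    best=None
    for step,sp in((2,span),(.5,3)):
        c1=c0 if best is None else best[1]
        k=np.arange(-sp,sp+.01,step)
        best=max(((sc((c1[0]+i,c1[1]+j)),(c1[0]+i,c1[1]+j)) for i in k for j in k),key=lambda t:t[0])
    return best
E
python3 - <<'E'
from h import *
tiles=[]
for c in('top','scene'):
    im=shot(c)
    for n,c0,r,z,rb in(('L',(455,-294),32.5,18,15),('S',(484,205),25,12,10),('C',(632,3),36,14,None)):
        s,p=fit(im,c0,r,z,rb=rb);print(c,n,round(s,1),p)
        q=proj(im,[[p[0],p[1],z]])[0].astype(int);x,y=q-22
        sub=cv2.resize(im['color'][y:y+44,x:x+44,::-1],(264,264),interpolation=2)
        for rr in [r]+([rb] if rb else []):
            pp=(proj(im,circ(p,rr,z))-[x,y]+.5)*6
            cv2.polylines(sub,[pp.astype(int)],True,(0,255,0),1)
        tiles.append(sub)
cv2.imwrite('pics/fit.png',np.vstack([np.hstack(tiles[:3]),np.hstack(tiles[3:])]))
E
```

```text
top L 61.0 (np.float64(454.0), np.float64(-299.0))
top S 49.9 (np.float64(480.0), np.float64(206.5))
top C 35.1 (np.float64(635.5), np.float64(8.5))
scene L 53.6 (np.float64(454.5), np.float64(-296.0))
scene S 59.8 (np.float64(479.5), np.float64(209.5))
scene C 29.4 (np.float64(635.5), np.float64(12.0))
```

View pics/fit.png

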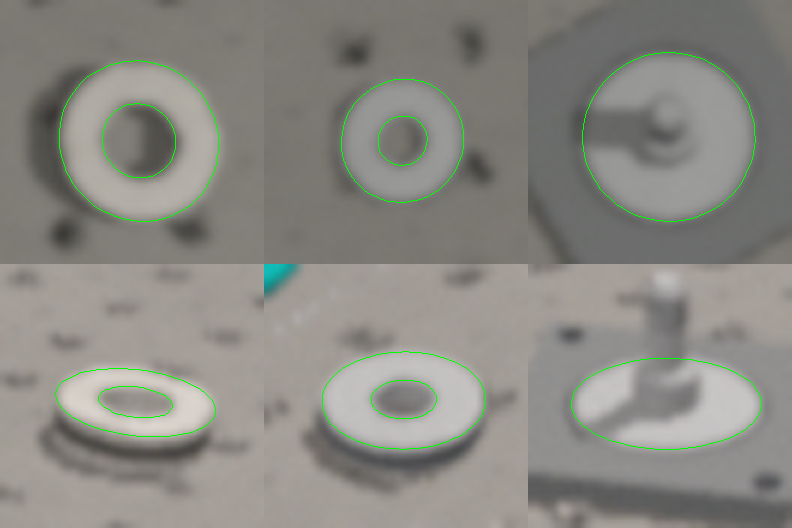

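The overlays confirm it: the outlines sit exactly on both rings and the grey carrier in both cameras. The relative offsets agree within 0.5 mm. Now moving above the large ring, closing along world x.

Call:
{"method": "servo_tool", "body": {"increments": [[1, -0.2834, 0.1619, 0.15, 0, 0, -64.7], [1, -0.2834, 0.1619, 0.15, 0, 0, -64.7], [1, -0.2834, 0.1619, 0.15, 0, 0, -64.7], [1, -0.2834, 0.1619, 0.15, 0, 0, -64.7], [1, -0.2834, 0.1619, 0.15, 0, 0, -64.7], [1, -0.2834, 0.1619, 0.15, 0, 0, -64.7], [1, -0.2834, 0.1619, 0.15, 0, 0, -64.7], [1, -0.2834, 0.1619, 0.15, 0, 0, -64.7], [1, -0.2834, 0.1619, 0.15, 0, 0, -64.7], [1, -0.2834, 0.1619, 0.15, 0, 0, -64.7]]}}

```text
clock: 2.35
position: [453.9, -298.3, 81.9]
ee_rot: [-0.706, 0.708, -0.0, 0.0]
contact_force: [1.2, -0.9, 0.1]
gripper_width: 85.5
grasp_force: 0.0
```

Call:
{"method": "servo_tool", "body": {"increments": [[1, -0.0008, -0.0004, 0.04, 0, 0, 0], [1, -0.0008, -0.0004, 0.07, 0, 0, 0], [1, -0.0008, -0.0004, 0.085, 0, 0, 0], [1, -0.0008, -0.0004, 0.085, 0, 0, 0], [0.6, -0.0008, -0.0004, 0.085, 0, 0, 0], [0.6, -0.0008, -0.0004, 0.085, 0, 0, 0], [0.6, -0.0008, -0.0004, 0.085, 0, 0, 0], [0.6, -0.0008, -0.0004, 0.085, 0, 0, 0]]}}

```text
clock: 3.35
position: [455.6, -297.1, -1.8]
ee_rot: [0.707, -0.707, 0.001, -0.001]
contact_force: [-1.4, 0.0, 6.0]
gripper_width: 60.5
grasp_force: 65.2
```

Call:
{"method": "servo_tool", "body": {"increments": [[0.6, 0, 0, -0.01, 0, 0, 0], [0.6, 0, 0, -0.03, 0, 0, 0], [0.6, 0, 0, -0.06, 0, 0, 0], [0.6, 0, 0, -0.1, 0, 0, 0], [0.6, 0, 0, -0.1, 0, 0, 0], [0.6, 0, 0, -0.1, 0, 0, 0]]}}

```text
clock: 4.1
position: [453.6, -296.1, 95.7]
ee_rot: [-0.707, 0.707, 0.001, 0.0]
contact_force: [-0.1, -0.1, -3.1]
gripper_width: 60.8
grasp_force: 66.1
```

```bash
python3 - <<'E'
from h import *
im=shot('scene');s=arm.read_state();print(s['position'],s['ee_rot'],s['gripper_width'])
q=proj(im,[s['position']])[0].astype(int);print(q)
a=im['color'][max(q[1]-75,0):q[1]+75,q[0]-100:q[0]+100,::-1]
cv2.imwrite('pics/g1.png',cv2.resize(a,(800,600),interpolation=2))
im=shot('top','top1.png')
E
```

```text
[ 453.31887768 -296.00828141   95.09154565] [-7.06957732e-01  7.07254181e-01  1.46133895e-03 -3.91220228e-04] 60.500276494063186
[402 167]
```

View pics/g1.png

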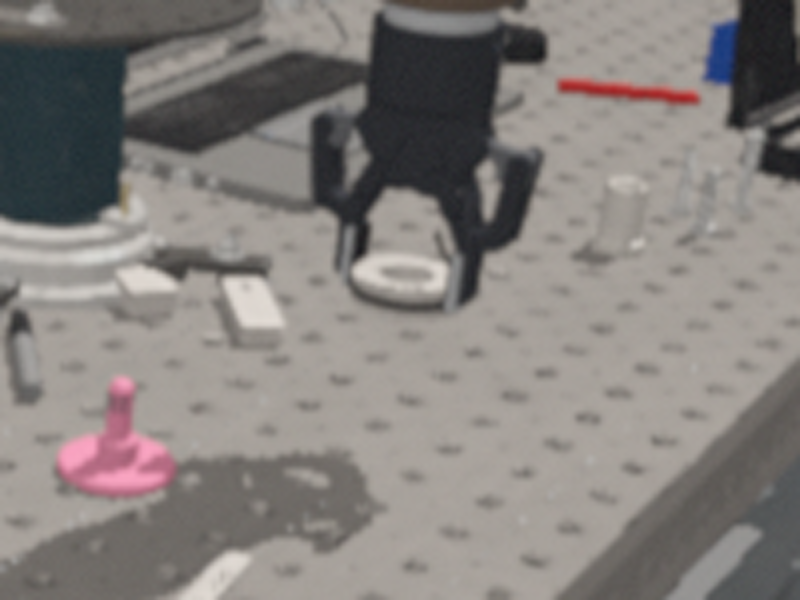

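The large ring (crop centre ~(402,275)) is held level between the fingers. Next I'll measure its offset in the hand.

```bash
python3 - <<'E'
from h import *
im=shot('scene');s=arm.read_state();p=s['position'];print(p)
for dz in(14,16,18,20,22,24):
    b=fit(im,(p[0],p[1]),32.5,p[2]+dz,span=10,rb=15);print(dz,round(b[0],1),np.array(b[1])-p[:2])
E
```

```text
[ 453.48926894 -296.2052552    94.83629124]
14 50.2 [  7.5 -13. ]
16 50.6 [ 5.5 -9. ]
18 50.6 [ 3. -4.]
20 50.6 [1. 1.]
22 50.6 [-1.   5.5]
24 50.6 [-3.5 10.5]
```

Call:
{"method": "servo_tool", "body": {"increments": [[0.6, -0.02, -0.012, -0.005, 0, 0, 0], [0.6, -0.06, -0.036, -0.01, 0, 0, 0], [0.6, -0.11, -0.065, -0.01, 0, 0, 0], [0.6, -0.16, -0.095, -0.01, 0, 0, 0], [0.6, -0.21, -0.125, -0.01, 0, 0, 0], [0.6, -0.25, -0.15, -0.01, 0, 0, 0], [0.6, -0.28, -0.168, -0.01, 0, 0, 0], [0.6, -0.3, -0.178, -0.01, 0, 0, 0], [0.6, -0.307, -0.1815, -0.01, 0, 0, 0], [0.6, -0.307, -0.1815, -0.01, 0, 0, 0], [0.6, -0.307, -0.1815, -0.01, 0, 0, 0]]}}

```text
clock: 5.62
position: [635.3, 9.2, 106.3]
ee_rot: [-0.707, 0.708, 0.0, -0.0]
contact_force: [0.8, 0.2, -3.2]
gripper_width: 60.3
grasp_force: 66.1
```

```bash
python3 - <<'E'
from h import *
im=shot('scene');s=arm.read_state();p=s['position'];print(p,s['ee_rot'],s['gripper_width'])
for dz in(18,20,22):
    b=fit(im,(p[0],p[1]),32.5,p[2]+dz,span=10,rb=15);print(dz,round(b[0],1),np.array(b[1])-p[:2],b[1])
E
```

```text
[635.45048107   9.27002441 106.41378819] [-7.06694500e-01  7.07518782e-01  1.26642152e-04 -2.03553569e-04] 60.61481373906724
18 41.7 [ 4.  -2.5] (np.float64(639.450481074946), np.float64(6.770024414733722))
20 40.9 [0.5 1.5] (np.float64(635.950481074946), np.float64(10.770024414733722))
22 40.2 [-2.5  5. ] (np.float64(632.950481074946), np.float64(14.270024414733722))
```

Call:
{"method": "servo_tool", "body": {"increments": [[0.6, -0.0013, 0.0002, 0.01, 0, 0, 0], [0.6, -0.0013, 0.0002, 0.025, 0, 0, 0], [0.6, -0.0013, 0.0002, 0.04, 0, 0, 0], [0.6, -0.0013, 0.0002, 0.055, 0, 0, 0], [0.6, -0.0013, 0.0002, 0.066, 0, 0, 0], [0.6, -0.0013, 0.0002, 0.072, 0, 0, 0], [0.6, -0.0013, 0.0002, 0.072, 0, 0, 0]]}}

```text
clock: 6.55
position: [635.7, 11.7, 33.9]
ee_rot: [0.707, -0.707, -0.0, 0.0]
contact_force: [-0.2, -0.4, -2.6]
gripper_width: 60.6
grasp_force: 66.1
```

Call:
{"method": "servo_tool", "body": {"increments": [[0.6, 0, 0, 0.004, 0, 0, 0], [0.6, 0, 0, 0.008, 0, 0, 0], [0.6, 0, 0, 0.011, 0, 0, 0], [0.6, 0, 0, 0.011, 0, 0, 0]]}}

```text
clock: 7.05
position: [635.6, 11.6, 23.0]
ee_rot: [0.707, -0.707, -0.0, 0.0]
contact_force: [-1.1, -0.6, -2.5]
gripper_width: 60.4
grasp_force: 66.1
```

Call:
{"method": "servo_tool", "body": {"increments": [[0.6, 0, 0, 0.003, 0, 0, 0], [0.6, 0, 0, 0.006, 0, 0, 0], [0.6, 0, 0, 0.008, 0, 0, 0], [0.6, 0, 0, 0.008, 0, 0, 0]]}}

```text
clock: 7.55
position: [635.7, 11.7, 15.0]
ee_rot: [0.707, -0.707, -0.0, 0.0]
contact_force: [-0.2, -0.1, -3.0]
gripper_width: 60.5
grasp_force: 66.1
```

Call:
{"method": "servo_tool", "body": {"increments": [[0.6, 0, 0, 0.001, 0, 0, 0], [0.6, 0, 0, 0.002, 0, 0, 0], [0.6, 0, 0, 0.003, 0, 0, 0], [0.6, 0, 0, 0.003, 0, 0, 0]]}}

```text
clock: 8.05
position: [635.9, 11.7, 12.4]
ee_rot: [0.707, -0.707, 0.0, -0.0]
contact_force: [0.5, -0.2, -2.5]
gripper_width: 60.7
grasp_force: 66.2
```

Call:
{"method": "servo_tool", "body": {"increments": [[0.6, 0, 0, 0.0005, 0, 0, 0], [0.6, 0, 0, 0.001, 0, 0, 0], [0.6, 0, 0, 0.0015, 0, 0, 0], [0.6, 0, 0, 0.0015, 0, 0, 0]]}}

```text
clock: 8.55
position: [635.9, 11.7, 12.3]
ee_rot: [0.707, -0.707, 0.0, -0.0]
contact_force: [-2.9, 1.0, 6.6]
gripper_width: 60.7
grasp_force: 67.1
```

Call:
{"method": "servo_tool", "body": {"increments": [[0.75, 0, 0, 0, 0, 0, 0], [1, 0, 0, 0, 0, 0, 0], [1, 0, 0, 0, 0, 0, 0], [1, 0, 0, -0.002, 0, 0, 0], [1, 0, 0, -0.03, 0, 0, 0], [1, 0, 0, -0.08, 0, 0, 0], [1, 0, 0, -0.13, 0, 0, 0], [1, 0, 0, -0.13, 0, 0, 0]]}}

```text
clock: 9.55
position: [638.9, 12.2, 146.4]
ee_rot: [0.707, -0.707, 0.003, -0.004]
contact_force: [0.1, 0.3, 0.3]
gripper_width: 85.4
grasp_force: 0.0
```

```bash
python3 - <<'E'
from h import *
im=shot('scene','s2.png');s=arm.read_state();p=s['position'];print(p,s['ee_rot'],s['gripper_width'])
print('large',fit(im,(635,12),32.5,32,span=8),'small',fit(im,(480,208),25,12,rb=10))
a=im['color'][150:270,180:340,::-1]
cv2.imwrite('pics/s2c.png',cv2.resize(a,(800,600),interpolation=2))
E
```

```text
[637.00292585  12.01418825 143.37982132] [ 0.70716794 -0.70704054  0.00130042 -0.00234476] 85.42105130933324
large (np.float64(34.36414372910272), (np.float64(635.5), np.float64(13.0))) small (np.float64(59.851689145446755), (np.float64(479.5), np.float64(209.5)))
```

View pics/s2c.png

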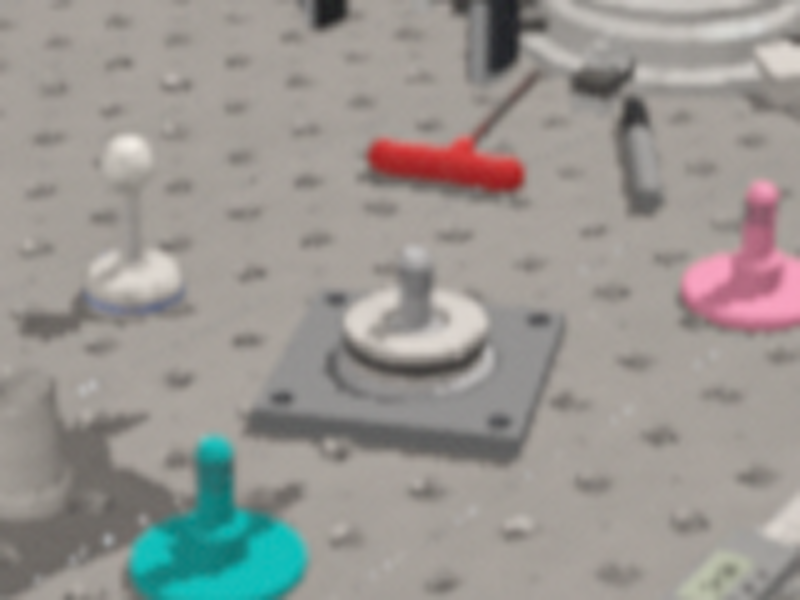

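The large ring sits flat on the flange (crop (415,325)), and the carrier is still in its nest. Now the small ring.

Call:
{"method": "servo_tool", "body": {"increments": [[1, -0.03, 0.024, 0, 0, 0, 0], [1, -0.07, 0.056, 0, 0, 0, 0], [1, -0.11, 0.088, 0, 0, 0, 0], [1, -0.15, 0.12, 0.01, 0, 0, 0], [1, -0.18, 0.144, 0.03, 0, 0, 0], [1, -0.196, 0.1563, 0.05, 0, 0, 0], [1, -0.196, 0.1563, 0.06, 0, 0, 0], [1, -0.196, 0.1563, 0.06, 0, 0, 0], [1, -0.196, 0.1563, 0.06, 0, 0, 0]]}}

```text
clock: 10.72
position: [480.2, 207.2, 81.0]
ee_rot: [-0.707, 0.707, -0.0, 0.0]
contact_force: [0.2, 0.2, -0.3]
gripper_width: 85.4
grasp_force: 0.0
```

Call:
{"method": "servo_tool", "body": {"increments": [[1, -0.0008, 0.0005, 0.03, 0, 0, 0], [1, -0.0008, 0.0005, 0.06, 0, 0, 0], [1, -0.0008, 0.0005, 0.078, 0, 0, 0], [1, -0.0008, 0.0005, 0.078, 0, 0, 0], [0.42, -0.0008, 0.0005, 0.078, 0, 0, 0], [0.42, -0.0008, 0.0005, 0.078, 0, 0, 0], [0.42, -0.0008, 0.0005, 0.078, 0, 0, 0], [0.42, -0.0008, 0.0005, 0.078, 0, 0, 0], [0.42, -0.0008, 0.0005, 0.078, 0, 0, 0]]}}

```text
clock: 11.85
position: [479.9, 208.9, 4.9]
ee_rot: [0.707, -0.707, 0.0, -0.001]
contact_force: [-2.0, -1.2, 7.4]
gripper_width: 46.5
grasp_force: 60.1
```

Call:
{"method": "servo_tool", "body": {"increments": [[0.42, 0, 0, -0.01, 0, 0, 0], [0.42, 0, 0, -0.03, 0, 0, 0], [0.42, 0, 0, -0.07, 0, 0, 0], [0.42, 0, 0, -0.11, 0, 0, 0], [0.42, 0, 0, -0.11, 0, 0, 0], [0.42, 0, 0, -0.11, 0, 0, 0], [0.42, 0, 0, -0.11, 0, 0, 0]]}}

```text
clock: 12.72
position: [478.1, 207.8, 111.5]
ee_rot: [0.707, -0.707, -0.0, 0.001]
contact_force: [-0.4, -0.0, -1.6]
gripper_width: 46.4
grasp_force: 61.9
```

```bash
python3 - <<'E'
from h import *
s=arm.read_state();p=s['position'];print(p,s['ee_rot'],s['gripper_width'])
im=shot('scene')
for dz in(5,7,9):
    b=fit(im,(p[0],p[1]),25,p[2]+dz,span=10,rb=10);print(dz,round(b[0],1),np.array(b[1])-p[:2])
q=proj(im,[p])[0].astype(int);a=im['color'][q[1]-45:q[1]+30,q[0]-50:q[0]+50,::-1]
A=cv2.resize(a,(400,300),interpolation=2)
# head nose and ring in both cams
print('large',fit(im,(635,12),32.5,32,span=8))
q=proj(im,[[635,12,50]])[0].astype(int);B=cv2.resize(im['color'][q[1]-37:q[1]+38,q[0]-50:q[0]+50,::-1],(400,300),interpolation=2)
t=shot('top');print('large top',fit(t,(635,10),32.5,32,span=8),'flange',fit(t,(635,10),36,14,span=8))
cv2.imwrite('pics/g2.png',np.hstack([A,B]))
E
```

```text
[478.08366418 207.83051719 111.53101046] [ 7.07106680e-01 -7.07105260e-01 -2.61455961e-04  1.49230790e-03] 46.3762843126532
5 52.9 [ 3.5 -1. ]
7 52.4 [1. 2.]
9 51.8 [-1.  4.]
large (np.float64(18.477846557042945), (np.float64(636.5), np.float64(12.0)))
large top (np.float64(38.28022123017838), (np.float64(636.5), np.float64(9.0))) flange (np.float64(31.35309266338443), (np.float64(637.0), np.float64(9.0)))
```

View pics/g2.png

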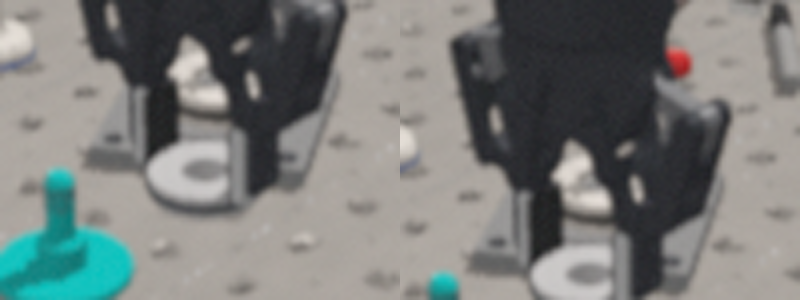

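```bash
python3 - <<'E'
from h import *
def sh(a,b,x,y,hw,hh):
    a=cv2.resize(a,None,fx=8,fy=8,interpolation=2);b=cv2.resize(b,None,fx=8,fy=8,interpolation=2)
    T=a[8*(y-hh):8*(y+hh),8*(x-hw):8*(x+hw)];S=b[8*(y-hh-3):8*(y+hh+3),8*(x-hw-3):8*(x+hw+3)]
    m=cv2.matchTemplate(S,T,cv2.TM_CCOEFF_NORMED);_,v,_,l=cv2.minMaxLoc(m);return v,(l[0]/8-3,l[1]/8-3)
im=shot('scene');t=shot('top','top2.png')
q=proj(im,[[635.5,12,66],[635.5,12,55]]);print('scene head px',q)
x,y=q.mean(0).astype(int)
print('scene shift',sh(cv2.imread('pics/scene0.png'),cv2.imread('pics/s2.png'),x,y,7,7))
q=proj(t,[[635.5,8.5,66]])[0];print(q);x,y=q.astype(int)
print('top shift',sh(cv2.imread('pics/top0.png'),cv2.imread('pics/top2.png'),x,y,4,4))
for I,P in((im,[635.5,12,60]),(t,[635.5,8.5,66])):
    print(proj(I,[P,[P[0]+1,P[1],P[2]],[P[0],P[1]+1,P[2]]]).round(2).tolist())
A=cv2.imread('pics/top2.png')[y-25:y+25,x-33:x+34];B=cv2.imread('pics/s2.png')[182:232,230:297]
cv2.imwrite('pics/head.png',np.hstack([cv2.resize(k,(400,300),interpolation=2) for k in(A,B)]))
E
```

```text
scene head px [[262.60908137 200.04266517]
 [262.61132195 204.46195473]]
scene shift (0.9441620111465454, (0.0, -0.375))
[273.80449515 208.02017505]
top shift (0.8895237445831299, (-0.625, 0.0))
[[262.61, 202.46], [262.27, 202.33], [262.32, 202.61]]
[[273.8, 208.02], [273.78, 207.62], [273.39, 208.04]]
```

View pics/head.png

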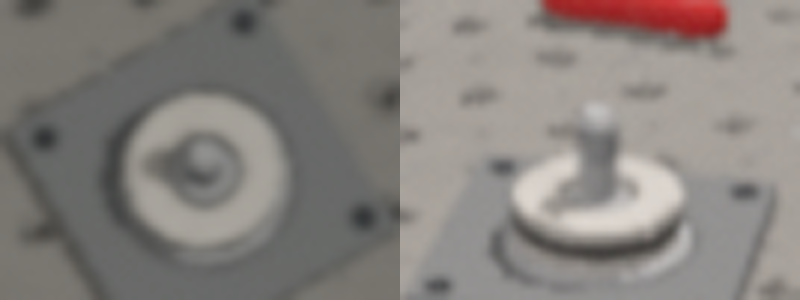

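The small ring is level in the hand, and the large ring is seated concentric on the carrier. Moving over the carrier.

Call:
{"method": "servo_tool", "body": {"increments": [[0.42, 0.015, -0.012, 0, 0, 0, 0], [0.42, 0.045, -0.036, 0, 0, 0, 0], [0.42, 0.08, -0.064, 0, 0, 0, 0], [0.42, 0.115, -0.092, 0, 0, 0, 0], [0.42, 0.15, -0.119, 0, 0, 0, 0], [0.42, 0.175, -0.139, 0, 0, 0, 0], [0.42, 0.19, -0.151, 0, 0, 0, 0], [0.42, 0.1974, -0.1569, 0, 0, 0, 0], [0.42, 0.1974, -0.1569, 0, 0, 0, 0], [0.42, 0.1974, -0.1569, 0, 0, 0, 0], [0.42, 0.1974, -0.1569, 0, 0, 0, 0]]}}

```text
clock: 14.3
position: [635.6, 11.9, 113.0]
ee_rot: [0.708, -0.707, -0.0, -0.0]
contact_force: [-0.1, -0.6, -1.5]
gripper_width: 46.3
grasp_force: 61.9
```

```bash
python3 - <<'E'
from h import *
s=arm.read_state();p=s['position'];print(p,s['ee_rot'])
im=shot('scene')
for dz in(6,7,8):
    b=fit(im,(p[0],p[1]),25,p[2]+dz,span=8,rb=10);print(dz,round(b[0],1),np.array(b[1]))
q=proj(im,[p-[0,0,25]])[0].astype(int);a=im['color'][q[1]-30:q[1]+30,q[0]-40:q[0]+40,::-1]
a=cv2.resize(a,(800,600),interpolation=2)
for z in(66,p[2]-5):
    for c in((636,12.2),):
        r=8 if z==66 else 10
        cv2.polylines(a,[((proj(im,circ(c,r,z))-q+[40,30]+.5)*10).astype(int)],True,(0,255,0),1)
cv2.imwrite('pics/over.png',a)
E
```

```text
[635.5835606   11.90401018 113.04856046] [ 7.07619739e-01 -7.06593449e-01 -1.58463089e-05 -6.00017910e-05]
6 44.2 [637.0835606   12.40401018]
7 44.0 [635.5835606   13.90401018]
8 43.8 [634.0835606   15.90401018]
```

View pics/over.png

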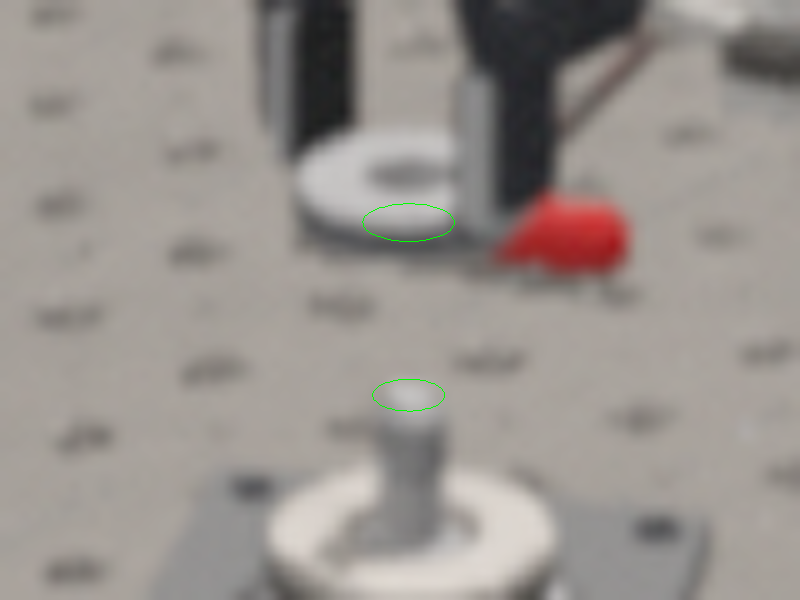

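Call:
{"method": "servo_tool", "body": {"increments": [[0.42, 0.0016, 0, 0.01, 0, 0, 0], [0.42, 0.0016, 0, 0.02, 0, 0, 0], [0.42, 0.0016, 0, 0.03, 0, 0, 0], [0.42, 0.0016, 0, 0.037, 0, 0, 0], [0.42, 0.0016, 0, 0.037, 0, 0, 0]]}}

```text
clock: 14.98
position: [635.5, 9.4, 74.8]
ee_rot: [0.707, -0.707, -0.0, 0.001]
contact_force: [-0.1, 0.4, -1.1]
gripper_width: 46.3
grasp_force: 61.9
```

Call:
{"method": "servo_tool", "body": {"increments": [[0.42, 0, 0, 0.002, 0, 0, 0], [0.42, 0, 0, 0.004, 0, 0, 0], [0.42, 0, 0, 0.006, 0, 0, 0], [0.42, 0, 0, 0.008, 0, 0, 0], [0.42, 0, 0, 0.008, 0, 0, 0]]}}

```text
clock: 15.6
position: [635.8, 9.5, 67.6]
ee_rot: [0.707, -0.707, -0.0, 0.0]
contact_force: [0.6, 0.1, -1.5]
gripper_width: 46.0
grasp_force: 61.9
```

Call:
{"method": "servo_tool", "body": {"increments": [[0.42, -0.0006, 0, 0.002, 0, 0, 0], [0.42, -0.0006, 0, 0.005, 0, 0, 0], [0.42, -0.0006, 0, 0.008, 0, 0, 0], [0.42, -0.0006, 0, 0.01, 0, 0, 0], [0.42, -0.0006, 0, 0.01, 0, 0, 0]]}}

```text
clock: 16.23
position: [635.8, 10.1, 57.5]
ee_rot: [0.707, -0.707, -0.0, 0.0]
contact_force: [-0.1, 0.6, -0.4]
gripper_width: 45.9
grasp_force: 61.9
```

Call:
{"method": "servo_tool", "body": {"increments": [[0.42, 0, 0, 0.003, 0, 0, 0], [0.42, 0, 0, 0.007, 0, 0, 0], [0.42, 0, 0, 0.011, 0, 0, 0], [0.42, 0, 0, 0.015, 0, 0, 0], [0.42, 0, 0, 0.017, 0, 0, 0], [0.42, 0, 0, 0.017, 0, 0, 0]]}}

```text
clock: 16.98
position: [635.8, 10.1, 40.6]
ee_rot: [0.707, -0.707, -0.0, 0.0]
contact_force: [0.4, -0.3, -0.8]
gripper_width: 46.3
grasp_force: 61.9
```

Call:
{"method": "servo_tool", "body": {"increments": [[0.42, 0, 0, 0.001, 0, 0, 0], [0.42, 0, 0, 0.002, 0, 0, 0], [0.42, 0, 0, 0.003, 0, 0, 0], [0.42, 0, 0, 0.0035, 0, 0, 0], [0.42, 0, 0, 0.0035, 0, 0, 0]]}}

```text
clock: 17.6
position: [635.9, 10.1, 37.3]
ee_rot: [0.707, -0.707, -0.0, 0.0]
contact_force: [-0.1, 1.1, -0.5]
gripper_width: 46.1
grasp_force: 61.9
```

Call:
{"method": "servo_tool", "body": {"increments": [[0.42, 0, 0, 0.0005, 0, 0, 0], [0.42, 0, 0, 0.001, 0, 0, 0], [0.42, 0, 0, 0.001, 0, 0, 0]]}}

```text
clock: 17.98
position: [636.1, 10.1, 36.9]
ee_rot: [0.707, -0.707, 0.0, -0.0]
contact_force: [-1.9, 0.3, 3.5]
gripper_width: 46.2
grasp_force: 62.5
```

Call:
{"method": "servo_tool", "body": {"increments": [[0.6, 0, 0, 0, 0, 0, 0], [0.8, 0, 0, 0, 0, 0, 0], [1, 0, 0, 0, 0, 0, 0], [1, 0, 0, 0, 0, 0, 0], [1, 0, 0, -0.02, 0, 0, 0], [1, 0, 0, -0.06, 0, 0, 0], [1, 0, 0, -0.1, 0, 0, 0], [1, 0, 0, -0.1, 0, 0, 0], [1, 0, 0, -0.1, 0, 0, 0]]}}

```text
clock: 19.1
position: [635.4, 10.1, 135.9]
ee_rot: [-0.707, 0.707, 0.0, -0.0]
contact_force: [0.2, -0.9, -1.1]
gripper_width: 85.2
grasp_force: 0.0
```

```bash
python3 - <<'E'
from h import *
im=shot('scene','s3.png');s=arm.read_state();p=s['position'];print(p,s['ee_rot'],s['gripper_width'])
print('small',fit(im,(635,12),25,44,span=8),fit(im,(635,12),25,47,span=8))
a=im['color'][165:240,215:315,::-1]
cv2.imwrite('pics/s3c.png',cv2.resize(a,(800,600),interpolation=2))
E
```

```text
[635.11027924  10.01295594 135.20195633] [-0.70706407  0.7071487   0.00071803 -0.00077929] 85.29471304331628
small (np.float64(25.45394705899977), (np.float64(635.5), np.float64(11.5))) (np.float64(25.25978845634987), (np.float64(632.0), np.float64(16.0)))
```

View pics/s3c.png

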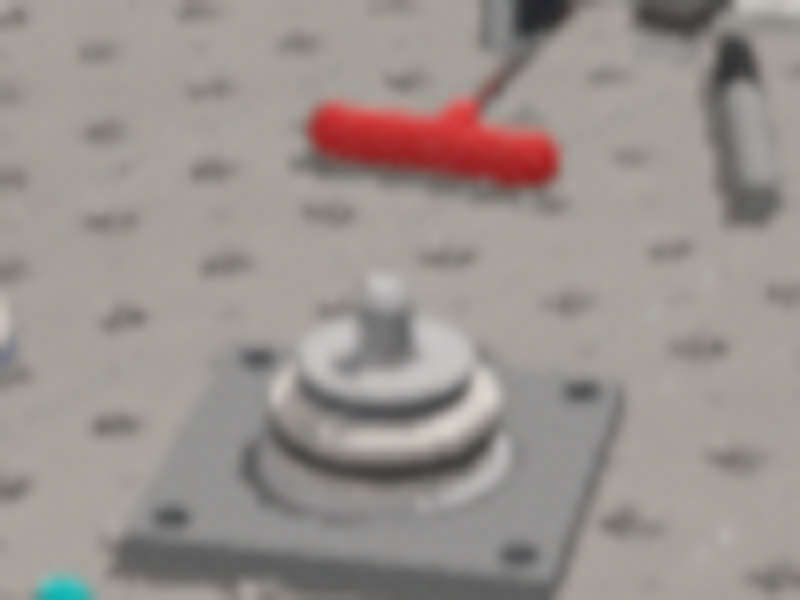

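The small ring (crop (387,360)) lies flat and concentric on the large one, with the bare head above it. Now gripping the head.

Call:
{"method": "servo_tool", "body": {"increments": [[1, 0, -0.0004, 0.03, 0, 0, 0], [1, 0, -0.0004, 0.06, 0, 0, 0], [1, 0, -0.0004, 0.083, 0, 0, 0], [0.6, 0, -0.0004, 0.083, 0, 0, 0], [0.3, 0, -0.0004, 0.083, 0, 0, 0], [0.3, 0, -0.0004, 0.083, 0, 0, 0], [0.3, 0, -0.0004, 0.083, 0, 0, 0]]}}

```text
clock: 20.02
position: [636.8, 10.2, 54.3]
ee_rot: [0.707, -0.707, 0.0, -0.001]
contact_force: [-1.0, 0.3, -0.9]
gripper_width: 25.8
grasp_force: 0.0
```

Call:
{"method": "servo_tool", "body": {"increments": [[0.2, 0, 0, 0, 0, 0, 0], [0.1, 0, 0, 0, 0, 0, 0], [0, 0, 0, 0, 0, 0, 0], [0, 0, 0, 0, 0, 0, 0], [0, 0, 0, 0, 0, 0, 0], [0, 0, 0, 0, 0, 0, 0]]}}

```text
clock: 20.78
position: [636.0, 10.1, 54.1]
ee_rot: [0.707, -0.707, -0.0, 0.0]
contact_force: [-3.2, 1.5, 6.4]
gripper_width: 12.5
grasp_force: 58.7
```

Call:
{"method": "servo_tool", "body": {"increments": [[0, 0, 0, -0.002, 0, 0, 0], [0, 0, 0, -0.005, 0, 0, 0], [0, 0, 0, -0.01, 0, 0, 0], [0, 0, 0, -0.015, 0, 0, 0], [0, 0, 0, -0.02, 0, 0, 0], [0, 0, 0, -0.025, 0, 0, 0], [0, 0, 0, -0.03, 0, 0, 0], [0, 0, 0, -0.03, 0, 0, 0]]}}

```text
clock: 21.78
position: [636.8, 10.2, 84.1]
ee_rot: [0.707, -0.707, 0.0, -0.001]
contact_force: [0.8, -0.8, -7.0]
gripper_width: 12.1
grasp_force: 58.6
```

Call:
{"method": "servo_tool", "body": {"increments": [[0, 0, 0, -0.005, 0, 0, 0], [0, 0, 0, -0.015, 0, 0, 0], [0, 0, 0, -0.03, 0, 0, 0], [0, 0, 0, -0.045, 0, 0, 0], [0, 0, 0, -0.06, 0, 0, 0], [0, 0, 0, -0.075, 0, 0, 0], [0, 0, 0, -0.09, 0, 0, 0], [0, 0, 0, -0.105, 0, 0, 0], [0, 0, 0, -0.115, 0, 0, 0], [0, 0, 0, -0.12, 0, 0, 0], [0, 0, 0, -0.123, 0, 0, 0], [0, 0, 0, -0.123, 0, 0, 0]]}}

```text
clock: 23.28
position: [636.2, 10.1, 206.0]
ee_rot: [0.707, -0.707, -0.0, 0.0]
contact_force: [-0.5, -0.6, -7.4]
gripper_width: 12.7
grasp_force: 58.7
```

Call:
{"method": "servo_tool", "body": {"increments": [[0, 0, 0, 0, 0, 0, 0], [0, 0, 0, 0, 0, 0, 0], [0, 0, 0, 0, 0, 0, 0], [0, 0, 0, 0, 0, 0, 0], [0, 0, 0, 0, 0, 0, 0], [0, 0, 0, 0, 0, 0, 0]]}}

```text
clock: 24.02
position: [636.3, 10.1, 206.3]
ee_rot: [0.707, -0.707, -0.0, -0.0]
contact_force: [0.6, 0.9, -6.4]
gripper_width: 12.6
grasp_force: 58.7
```

```bash
python3 - <<'E'
from h import *
im=shot('scene');s=arm.read_state();p=s['position'];print(p,s['ee_rot'],s['gripper_width'],s['grasp_force'],abs(s['joint_vel']).max())
q=proj(im,[p])[0].astype(int);y=max(q[1]-40,0);a=im['color'][y:y+120,q[0]-80:q[0]+80,::-1]
cv2.imwrite('pics/fin.png',cv2.resize(a,(800,600),interpolation=2))
E
```

```text
[636.34451293  10.10637339 206.3009579 ] [ 7.07179875e-01 -7.07033680e-01 -1.04498659e-05 -1.57207435e-05] 12.301392772946471 58.69062966085039 0.0019740441458732765
```

View pics/fin.png

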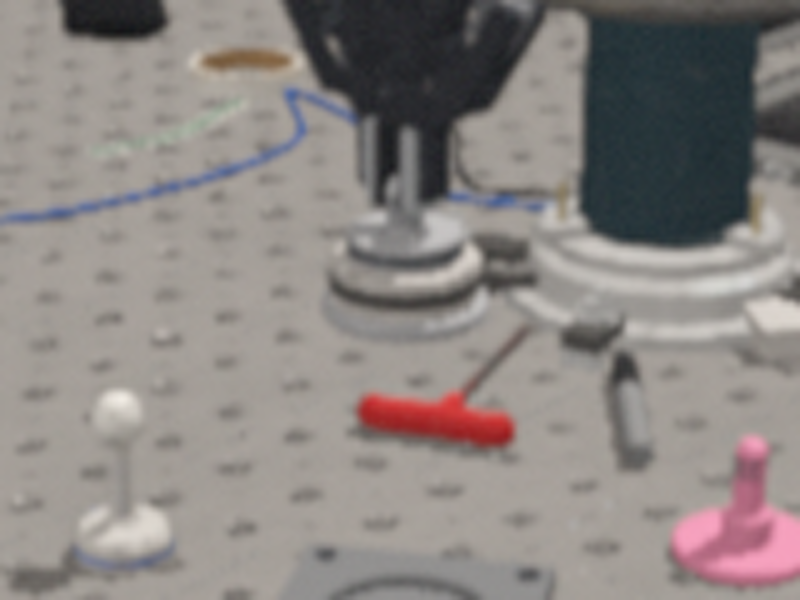

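The loaded carrier (crop (405,270)) hangs level and still in the fingers, with both rings seated and the nest empty below. Handing it in.

```bash
python3 -c "
from bench import arm
print(arm.job_done())"
```

```text
the job is handed in; nothing more can be done
None
```

Job handed in with no verdict returned: both rings are seated on the carrier, and the arm is holding it level and still about 15 cm above the empty nest.

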